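Load the analyser carrier in reverse order

TASK

Move the three aluminum sample cells from the hardwood stand to the analyser's metal carrier in reverse order: take the cells one at a time in row order, starting with the one next to the stand's brass post, and stand the first in the pocket farthest from the carrier's black knob, the next in the pocket beside it, and so on towards the knob. When all three are in, finish by seating the calibration puck flat, grip upwards, in the last pocket, the one next to the knob. Keep the cells upright throughout, and do not push aside the stoneware bowl or the funnel.

Things in the scene. Friction and masses are not known exactly. Their poses are not given: they have to be found in the camera images.
- cell_round_mid (a point): Plain round aluminum cell, 40 mm diameter, with a smaller 26 mm diameter cap on top from 76 mm up; 86 mm tall in all. Stands in any of the stand's slots. The point is on its axis, 43 mm above its underside (half-way up); z is its own up axis.
- cell_square_mid (a point): Square aluminum cell, 38 x 38 mm, 80 mm tall, its sides about parallel to the stand's (within 0.06 rad). Stands in any of the stand's slots. The point is on its axis, 40 mm above its underside (half-way up); z is its own up axis.
- cell_footed_mid (a point): Slim round aluminum cell, 26 mm diameter, on a broad round foot 46 mm in diameter and 12 mm high; 92 mm tall in all. Stands in any of the stand's slots. The point is on its axis, 46 mm above its underside (half-way up); z is its own up axis.
- puck_mid (a point): Calibration puck of blue plastic: a disc 46 mm in diameter and 16 mm high with a round upright grip 24 mm in diameter on top of it, from 16 to 40 mm up. Stands on the counter to one side of the racks. The point is on its axis, 20 mm above its underside.
- stand: Hardwood stand, fixed to the counter, 76 mm (its x) by 208 mm (its y), with a row of three open slots along its y, at y = -66, 0 and +66 mm, each 56 x 56 mm. Slot floor 10 mm above the counter; side walls (facing its +x and -x) reach 24 mm, the partitions between slots 45 mm above the counter. Origin: centre of the underside; z up. A cell stands in each slot, within about 4 mm of its centre.
- stand_post: End block of the stand (76 x 30 mm, 24 mm high) that carries a brass post with a ball top, 80 mm high in all; it is at one end or the other of the stand, 119 mm from the stand's origin along its +y or -y. Origin: on the post's axis, at counter height. The slots lie 53, 119 and 185 mm from it. The other end has a plain block of the same size.
- carrier: White-and-grey metal carrier, fixed to the counter, 72 mm (its x) by 270 mm (its y), with a row of four equal open pockets along its y, at y = -99, -33, +33 and +99 mm, each 60 x 60 mm. Pocket floor 8 mm above the counter; side walls (facing its +x and -x) reach 17 mm, the partitions and end walls 22 mm above the counter. Origin: centre of the underside; z up. All pockets are empty at the start.
- carrier_knob: End block of the carrier (72 x 40 mm, 14 mm high) that carries a black round knob, 30 mm in diameter, top 40 mm above the counter; it is at one end or the other of the carrier, 155 mm from the carrier's origin along its +y or -y. Origin: on the knob's axis, at counter height. The pockets lie 56, 122, 188 and 254 mm from it. The other end has a plain block of the same size.
- bowl: Tan stoneware bowl, 100 mm in diameter, 50 mm high, standing to one side. Origin: centre of its underside. Loose, to be left where it is.
- funnel: Chrome funnel, mouth down, 90 mm in diameter, 100 mm high, standing to one side. Origin: centre of its underside. Loose, to be left where it is.

How it is judged:
By the outcome, as a careful person would: the job done as asked, in the order asked, and still so for the second after the job is handed in, with the robot touching nothing.
It also fails if it takes over 96 s, if anything falls off the work surface, if the arm or the gripper's body presses on something with over 40 N, if the wrist force passes 120 N, or if a joint passes its speed limit or range.

ROBOT

A 6-joint arm with a two-finger parallel gripper is mounted at the origin on the work surface. World frame = base frame: x ahead of the robot, y to its left, z up, the work surface at z = 0. Lengths are in m, angles in rad, forces in N, time in s.
With the tool pointing down it reaches from about 0.425 to 0.95 m from the base axis. Payload 3.5 kg.
Tool frame: the origin (TCP) lies midway between the tips of the shut fingers; the grasp point (between the pads) lies 19 mm behind it; z points along the fingers, y is the line along which they close (so a half turn about z gives the same grasp; the last joint's range is limited). The gripper opens to 85 mm and grips with 20 to 120 N. Pads are 22 mm wide; open, the fingers measure 114 mm over their backs; the gripper's body (76 mm by 85 mm) begins 54 mm behind the grasp point. The pads swing forward as they close: fully open they stand 13 mm farther back than shut.
Start: joints at [-1.35, 0.286, 1.577, -0, 1.279, -0.15], TCP at [0.245, -0.629, 0.231] pointing down, gripper open.
Joint ranges: [-2.77, 2.77], [-0.9, 2.22], [0.21, 2.48], [-1.53, 4.67], [0.24, 2.81], [-2.84, 2.84]. Speed limits (rad/s): [2.79, 2.79, 3.14, 3.14, 3.14, 3.14].

INTERFACE

Orientations are given as a unit quaternion [x, y, z, w].
In Python, from plant import ctrl gives the robot as it stands. The module is installed in compiled form; this text tells all that it offers.
- The arm moves only by the shell command python3 -m inch 'ROWS' [FORCE]. ROWS is JSON, a list of rows, each a list of 5 numbers: the closure, from 0 (fully open) to 1 (shut), then the shift along the tool's x, y, z in m, then the turn about the tool's z in degrees. A call has 1 to 5 rows; each row is the pose to reach, as a shift and turn from the pose commanded when the call began, along the tool's axes at that moment; what a row does not reach only later rows make up. A row lasts 1/12 s, in which the tool goes at most 41.7 mm and 7.16 degrees, less where a joint would pass 70% of its speed; a pose out of reach is approached as far as the arm can. A call with a gripper value outside its range is refused whole. The fingers move at their own pace and stop on an object; FORCE is the grip in N (left out, the last holds). Time passes only in rows, so rows that repeat a pose let the fingers close. It gives the time, the measured TCP pose, the force, the opening and the grip force at its end, in the units of the state.
- ctrl.get_state(): the state, without advancing time (a new reading comes with each control period).
- ctrl.read_camera(name): name is "scene" or "top" or "wrist"; returns a dict with "pixels" (480x640x3 uint8, red, green, blue), "depth" (480x640 float32, m along the optical axis (not along the pixel's ray), 0 where there is no reading), "fx", "fy", "cx", "cy" (pixels), "xyz" and "rotation" of the camera in the world; the wrist camera has in their place "mount" (4x4, takes a point from camera to tool coordinates, whose origin is the TCP and whose axes are the flange's). Camera axes: x right, y down, z forward; pixel columns grow to the right and rows downward; lengths in m; the calibration is good to about 2 mm. A picture is of the moment at which its call begins: read the wrist's pose just before it.
- ctrl.sign_off(): hands the job in; it is judged then, once.
Trained networks look in a picture, given as the dict that the camera call returned (one of the last four; its "shot" number tells which), for a name from the list of things; names that differ only in an ending like _2 or _b are one class to them, and where a whole thing is asked for, a point or a joint stands for the part that bears it (a point fixed in the world has none). Each returns a list of dicts, best first, with "score" (0 to 1); they miss things now and then, are a little off and sometimes report something else, mostly with a low value. They report only what shows in the picture. A call takes as long as a camera call.
- ctrl.spot_in(query, picture): "at" ([column, row] in pixels, amid what is visible of it).
- ctrl.tip_of(query, picture): "at" ([column, row] in pixels: a listed point, or the origin of a listed thing).
The state is a dict: "time": time; "qpos": joint angles; "dq": joint speeds; "joint_efforts": joint torques, N m; "eef_pos": TCP position; "tcp_rot": TCP orientation; "contact_force": force on the tool from outside, world axes, zero at the start; "wrist_torque": the same for the moment, N m; "opening": opening from 0.0 (shut) to 1.0 (fully open); "finger_force": force on a finger pad.
Only numpy, scipy, OpenCV 4.12 (cv2) and the standard library are available. Lean on these libraries where they do the work, as an engineer would, in place of code of your own. Each camera call takes 0.05 s, during which the arm holds its last target. There are 200 camera calls.

## Working session

There is one attempt and no reset: what is moved stays moved. The work goes in short steps, Python scripts to look and compute and a shell command to move; the robot and the scene stay as the last step left them, time stands still between calls to the robot, and variables do not carry over. Pictures are saved under pics/ and viewed, at most 14 in all, crops included, and the job is handed in when it is done.

```bash
mkdir -p pics; cat > h.py <<'E'
import numpy as np, cv2
from plant import ctrl
from scipy.spatial.transform import Rotation as R
def shot(name):
    s=ctrl.get_state(); d=ctrl.read_camera(name)
    if name=="wrist":
        M=np.eye(4); M[:3,:3]=R.from_quat(s["tcp_rot"]).as_matrix(); M[:3,3]=s["eef_pos"]
        T=M@np.array(d["mount"])
    else:
        T=np.eye(4); r=np.array(d["rotation"]); T[:3,:3]=r if r.shape==(3,3) else R.from_quat(r).as_matrix(); T[:3,3]=d["xyz"]
    return d,T
def cloud(d,T):
    v,u=np.mgrid[:480,:640]; z=d["depth"]
    P=np.stack([(u-d["cx"])/d["fx"]*z,(v-d["cy"])/d["fy"]*z,z],-1)
    return P@T[:3,:3].T+T[:3,3]
def atz(d,T,px,h):
    r=T[:3,:3]@np.array([(px[0]-d["cx"])/d["fx"],(px[1]-d["cy"])/d["fy"],1]); 
    return T[:3,3]+r*(h-T[2,3])/r[2]
def save(d,n): cv2.imwrite("pics/"+n,cv2.cvtColor(d["pixels"],cv2.COLOR_RGB2BGR))
def tool(p):  # world point -> tool axes
    s=ctrl.get_state(); return R.from_quat(s["tcp_rot"]).as_matrix().T@(np.array(p)-s["eef_pos"])
E
python3 - <<'E'
from h import *
np.set_printoptions(precision=4,suppress=True)
H=dict(cell_round_mid=.053,cell_square_mid=.05,cell_footed_mid=.056,puck_mid=.02,stand=0,stand_post=0,carrier=0,carrier_knob=0,bowl=0,funnel=0)
for c in("top","scene"):
    d,T=shot(c); save(d,c+".png"); print(c,T[:3,3])
    for q,h in H.items():
        for r in ctrl.tip_of(q,d)[:2]: print(q,round(r["score"],2),r["at"],atz(d,T,r["at"],h)[:2])
s=ctrl.get_state();print(s);print(R.from_quat(s["tcp_rot"]).as_matrix())
E
```

```text
top [0.3839 0.0112 1.277 ]
cell_round_mid 0.89 [298.4, 307.7] [0.4505 0.0145]
cell_square_mid 0.91 [268.1, 304.3] [0.4572 0.0745]
cell_footed_mid 0.8 [333.3, 309.6] [ 0.4467 -0.0542]
cell_footed_mid 0.51 [265.9, 302.0] [0.4614 0.0785]
puck_mid 0.87 [156.0, 301.2] [0.4649 0.3025]
stand 0.9 [302.6, 308.2] [0.4523 0.006 ]
stand_post 0.67 [361.5, 311.8] [ 0.4451 -0.1152]
carrier 0.64 [323.7, 225.1] [ 0.6264 -0.0378]
bowl 0.62 [446.3, 228.8] [ 0.6194 -0.296 ]
funnel 0.75 [460.6, 302.3] [ 0.465  -0.3208]
scene [1.1356 0.0358 0.6114]
cell_round_mid 0.89 [311.9, 207.3] [0.446  0.0077]
cell_round_mid 0.4 [346.5, 210.0] [0.4546 0.0725]
cell_square_mid 0.66 [345.8, 208.8] [0.4474 0.0715]
cell_footed_mid 0.74 [275.1, 205.8] [ 0.4446 -0.0616]
cell_footed_mid 0.36 [187.9, 310.7] [ 0.6938 -0.1732]
stand 0.56 [311.9, 232.2] [0.4572 0.0066]
stand_post 0.8 [252.2, 224.9] [ 0.4348 -0.1122]
carrier 0.79 [281.3, 297.0] [ 0.6204 -0.0418]
carrier 0.36 [274.3, 207.6] [ 0.3809 -0.0726]
carrier_knob 0.93 [188.8, 310.5] [ 0.6489 -0.1928]
bowl 0.56 [134.0, 296.6] [ 0.6188 -0.293 ]
bowl 0.52 [314.6, 208.9] [0.3858 0.0107]
funnel 0.6 [145.3, 238.5] [ 0.4731 -0.3147]
{'time': 1.1, 'qpos': array([-1.35  ,  0.2863,  1.5767,  0.    ,  1.2786, -0.15  ]), 'dq': array([-0.0005, -0.0009,  0.0008,  0.0025, -0.0002,  0.0015]), 'joint_efforts': array([ -0.0002, -40.5972, -29.2943,  -0.0001,   0.0005,  -0.    ]), 'eef_pos': array([ 0.2446, -0.6291,  0.2313]), 'tcp_rot': array([ 0.9829,  0.1844,  0.    , -0.    ]), 'contact_force': array([0.3291, 0.0154, 0.1198]), 'wrist_torque': array([-0.0001,  0.0553,  0.0036]), 'finger_force': 0.0, 'opening': 0.9975968388850415}
[[ 0.932   0.3624  0.    ]
 [ 0.3624 -0.932   0.    ]
 [ 0.     -0.     -1.    ]]
```

View pics/top.png

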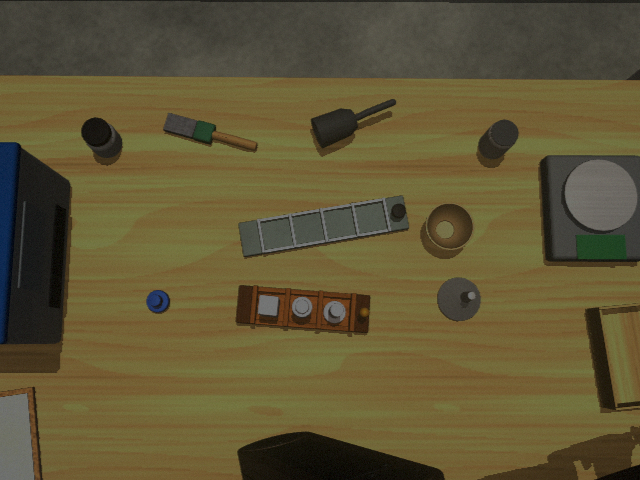

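View pics/scene.png

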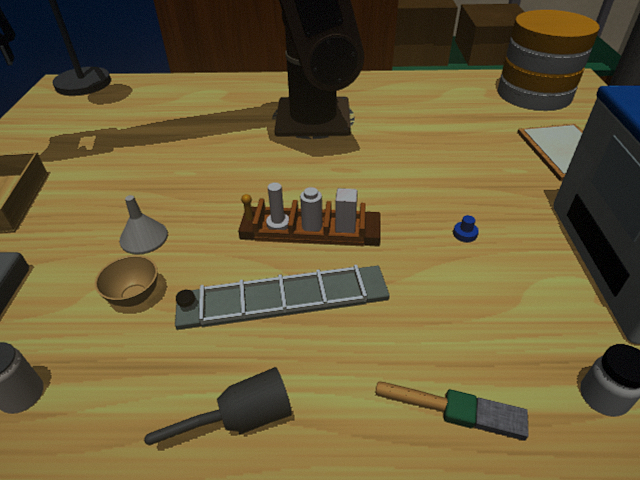

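The top view shows the post at the stand's right end (364,312), with footed (335,312), round (302,308) and square (268,305) running away from it. The knob is at the carrier's right end (398,212), so the far pocket is at (275,233), and the puck is at (157,301). The scene view agrees: the post is at (247,205) and the knob at (186,298). Next I move over the racks for a closer look.

```bash
python3 -m inch '[[0,0.123,-0.119,-0.02,-17.2],[0,0.123,-0.119,-0.02,-17.2],[0,0.123,-0.119,-0.02,-17.2],[0,0.123,-0.119,-0.02,-17.2],[0,0.123,-0.119,-0.02,-17.2]]' 60
python3 -m inch '[[0,0.152,-0.077,-0.02,-17.2],[0,0.152,-0.077,-0.02,-17.2],[0,0.152,-0.077,-0.02,-17.2],[0,0.152,-0.077,-0.02,-17.2],[0,0.152,-0.077,-0.02,-17.2]]'
python3 -m inch '[[0,0.168,-0.029,-0.02,-17.2],[0,0.168,-0.029,-0.02,-17.2],[0,0.168,-0.029,-0.02,-17.2],[0,0.168,-0.029,-0.02,-17.2],[0,0.168,-0.029,-0.02,-17.2]]'
python3 -m inch '[[0,0.169,0.022,-0.02,-17.2],[0,0.169,0.022,-0.02,-17.2],[0,0.169,0.022,-0.02,-17.2],[0,0.169,0.022,-0.02,-17.2],[0,0.169,0.022,-0.02,-17.2]]'
python3 - <<'E'
from h import *
np.set_printoptions(precision=4,suppress=True)
H=dict(cell_round_mid=.053,cell_square_mid=.05,cell_footed_mid=.056,stand=0,stand_post=0,carrier=0,carrier_knob=0,puck_mid=.02)
d,T=shot("wrist"); save(d,"w1.png"); print(T,d["mount"])
for q,h in H.items():
    for r in ctrl.tip_of(q,d)[:1]: print(q,round(r["score"],2),r["at"],atz(d,T,r["at"],h)[:2])
E
```

```text
time: 1.52
eef_pos: [0.3185, -0.469, 0.2524]
tcp_rot: [0.944, 0.331, 0.001, -0.0]
contact_force: [-0.2, -0.8, 0.4]
opening: 0.999
finger_force: 0.0
time: 1.93
eef_pos: [0.3894, -0.3146, 0.2727]
tcp_rot: [0.883, 0.469, 0.001, 0.0]
contact_force: [0.4, 0.1, -0.0]
opening: 1.0
finger_force: 0.0
time: 2.35
eef_pos: [0.4602, -0.1597, 0.2928]
tcp_rot: [0.803, 0.596, 0.001, 0.001]
contact_force: [-0.1, -0.7, 0.1]
opening: 1.0
finger_force: 0.0
time: 2.77
eef_pos: [0.5311, -0.0049, 0.3124]
tcp_rot: [0.705, 0.709, 0.002, 0.0]
contact_force: [-0.3, -0.7, 0.2]
opening: 0.999
finger_force: 0.0
[[ 1.      0.0048  0.0038  0.5306]
 [ 0.0057 -0.9543 -0.2987  0.0728]
 [ 0.0022  0.2987 -0.9543  0.455 ]
 [ 0.      0.      0.      1.    ]] [[ 0.0001 -0.9539 -0.3002  0.0778]
 [ 1.      0.0003 -0.0005  0.0003]
 [ 0.0006 -0.3002  0.9539 -0.1425]
 [ 0.      0.      0.      1.    ]]
cell_round_mid 0.62 [238.5, 179.3] [0.4487 0.0067]
cell_footed_mid 0.61 [237.6, 245.1] [ 0.4447 -0.0602]
stand_post 0.56 [246.3, 272.4] [ 0.441 -0.113]
carrier 0.83 [404.1, 208.5] [ 0.6238 -0.0342]
carrier_knob 0.96 [418.4, 330.7] [ 0.6517 -0.1902]
```

View pics/w1.png

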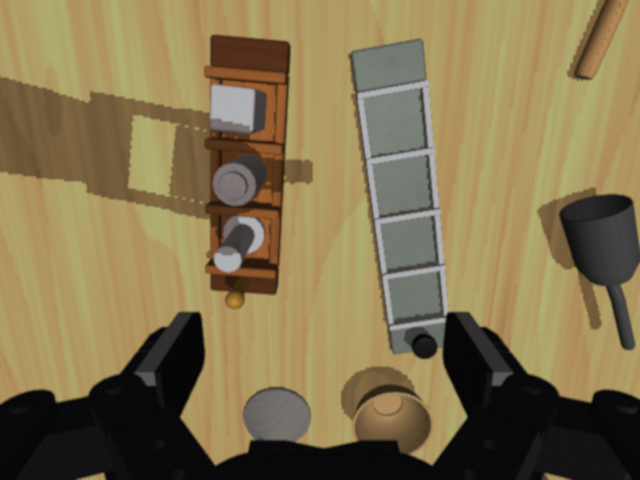

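The wrist view shows both racks whole: square (238,108), round (235,182), footed (240,245), post (235,298), knob (424,346) and the four empty pockets. I'll fit their geometry from depth.

```bash
python3 - <<'E'
from h import *
np.set_printoptions(precision=4,suppress=True)
d,T=shot("wrist"); P=cloud(d,T); ok=(d["depth"]>0)&(np.mgrid[:480,:640][0]<365); P=P[ok]
print("table z",np.median(P[:,2]))
def rect(m,n):
    r=cv2.minAreaRect((P[m][:,:2]*1000).astype(np.float32)); print(n,m.sum(),r)
x,y,z=P.T
box=lambda a,b,c,e:(x>a)&(x<b)&(y>c)&(y<e)
rect(box(.57,.71,-.25,.2)&(z>.011)&(z<.026),"carrier"); rect(box(.57,.71,-.25,.2)&(z>.0185)&(z<.026),"carrier walls")
m=box(.57,.71,-.25,.2)&(z>.034)&(z<.045);print("knob",m.sum(),P[m].mean(0)); rect(m,"knob")
rect(box(.39,.51,-.16,.2)&(z>.018)&(z<.048),"stand")
for n,c,h in(("sq",.0745,.084),("round",.01,.09),("foot",-.058,.096)):
    m=box(.40,.50,c-.025,c+.025)&(z>h)&(z<h+.015); print(n,m.sum(),P[m].mean(0)); rect(m,n)
E
```

```text
table z 0.00017684506436463354
carrier 8563 ((623.7896118164062, -37.50447082519531), (72.63809967041016, 349.62945556640625), 10.094711303710938)
carrier walls 1967 ((623.5516967773438, -37.831787109375), (71.74667358398438, 270.41900634765625), 10.025461196899414)
knob 493 [ 0.6498 -0.188   0.0394]
knob 493 ((650.2718505859375, -188.92579650878906), (28.589235305786133, 28.21601104736328), 44.98518753051758)
stand 11087 ((450.5484313964844, 5.1485595703125), (267.7638244628906, 76.28430938720703), 85.63445281982422)
sq 2118 [0.4543 0.0729 0.0895]
sq 2118 ((453.6983947753906, 72.67359924316406), (37.912357330322266, 38.172080993652344), 83.99659729003906)
round 681 [0.4518 0.0084 0.0956]
round 681 ((451.5587158203125, 8.000085830688477), (24.829069137573242, 24.869434356689453), 4.436769008636475)
foot 626 [ 0.445  -0.057   0.1015]
foot 626 ((444.5537414550781, -57.80564880371094), (24.892948150634766, 24.94504165649414), 89.34823608398438)
```

```bash
python3 -m inch '[[0,-0.053,-0.087,0.162,4.7],[0,-0.053,-0.087,0.162,4.7],[0,-0.053,-0.087,0.162,4.7],[0,-0.053,-0.087,0.162,4.7],[0,-0.053,-0.087,0.162,4.7]]' 60
python3 -m inch '[[0,0,0,0,0],[0,0,0,0,0]]'
python3 -c "
from h import *
print(tool([.4447,-.0577,.056]),R.from_quat(ctrl.get_state()['tcp_rot']).as_matrix()[:2,:2])"
```

```text
time: 3.68
eef_pos: [0.4382, -0.062, 0.1452]
tcp_rot: [0.736, 0.677, -0.002, -0.003]
contact_force: [-0.7, -0.4, -1.2]
opening: 1.003
finger_force: 0.0
time: 3.85
eef_pos: [0.4415, -0.0621, 0.1489]
tcp_rot: [0.736, 0.677, -0.0, -0.001]
contact_force: [0.2, 0.2, 0.7]
opening: 1.001
finger_force: 0.0
[0.00461953 0.00298804 0.09289718] [[ 0.0831831   0.9965334 ]
 [ 0.99653403 -0.08318207]]
```

```bash
python3 -m inch '[[0,0.0045,0.003,0.03,0],[0,0.0045,0.003,0.06,0],[0,0.0045,0.003,0.085,0],[0,0.0045,0.003,0.093,0],[0,0.0045,0.003,0.093,0]]'
python3 -m inch '[[1,0,0,0,0],[1,0,0,0,0],[1,0,0,0,0],[1,0,0,0,0],[1,0,0,0,0]]' 60
python3 -m inch '[[1,0,0,0,0],[1,0,0,0,0],[1,0,0,0,0],[1,0,0,0,0],[1,0,0,0,0]]'
```

```text
time: 4.27
eef_pos: [0.4461, -0.0574, 0.0563]
tcp_rot: [0.735, 0.678, -0.0, -0.001]
contact_force: [0.4, -0.7, 0.7]
opening: 1.0
finger_force: 0.0
time: 4.68
eef_pos: [0.446, -0.0578, 0.0574]
tcp_rot: [0.735, 0.678, 0.0, 0.001]
contact_force: [-3.0, -0.4, 0.2]
opening: 0.299
finger_force: 14.7
time: 5.1
eef_pos: [0.4461, -0.0578, 0.0575]
tcp_rot: [0.735, 0.678, 0.0, 0.001]
contact_force: [-1.1, 0.6, 6.3]
opening: 0.289
finger_force: 58.5
```

```bash
python3 -m inch '[[1,0,0,-0.01,0],[1,0,0,-0.03,0],[1,0,0,-0.055,0],[1,0,0,-0.075,0],[1,0,0,-0.08,0]]'
python3 -m inch '[[1,0.01,0.011,0,-1],[1,0.028,0.032,0,-3],[1,0.05,0.057,0,-5.5],[1,0.075,0.086,0,-8],[1,0.095,0.11,0,-11]]'
python3 -m inch '[[1,0.018,0.014,0,-2],[1,0.03,0.024,0,-3.3],[1,0.036,0.031,0,-3.8],[1,0.036,0.031,0,-3.8],[1,0.036,0.031,0,-3.8]]'
python3 -c "
from h import *
s=ctrl.get_state();print(tool([.6064,.0598,.055]),R.from_quat(s['tcp_rot']).as_matrix()[:2,:2],s['contact_force'],s['finger_force'])
d,T=shot('wrist');save(d,'w2.png')"
```

```text
time: 5.52
eef_pos: [0.4473, -0.0582, 0.14]
tcp_rot: [0.735, 0.678, 0.002, 0.003]
contact_force: [0.8, -1.1, -1.7]
opening: 0.287
finger_force: 59.0
time: 5.93
eef_pos: [0.5635, 0.0296, 0.1352]
tcp_rot: [0.666, 0.746, -0.0, -0.001]
contact_force: [-0.2, -0.6, -1.6]
opening: 0.29
finger_force: 59.1
time: 6.35
eef_pos: [0.5888, 0.0671, 0.1356]
tcp_rot: [0.642, 0.767, -0.001, -0.001]
contact_force: [-0.3, 0.1, -1.6]
opening: 0.29
finger_force: 59.2
[-0.01031968  0.01615928  0.08059609] [[-0.17618374  0.98435579]
 [ 0.98435729  0.17618318]] [-0.33131383  0.13098532 -1.60295102] 59.16517674922943
```

View pics/w2.png

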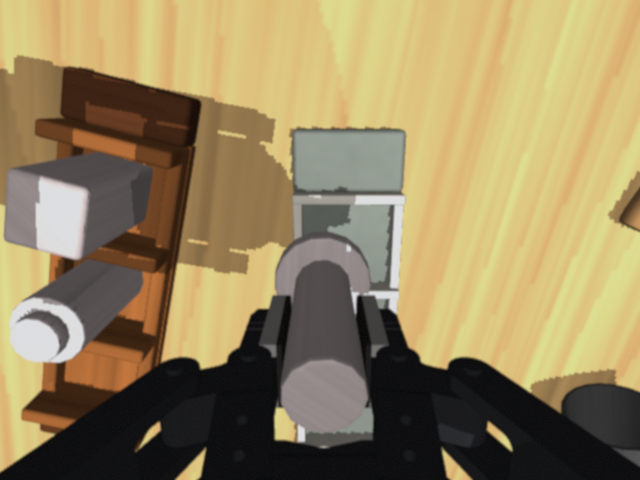

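The footed cell hangs upright in the fingers above the far pocket (340,240). I correct the offset and lower it.

```bash
python3 -m inch '[[1,-0.01,0.016,0,0],[1,-0.01,0.016,0.02,0],[1,-0.01,0.016,0.045,0],[1,-0.01,0.016,0.065,0],[1,-0.01,0.016,0.072,0]]'
python3 -m inch '[[1,0,0,0.004,0],[1,0,0,0.0065,0],[1,0,0,0.008,0],[1,0,0,0.008,0],[1,0,0,0.008,0]]'
```

```text
time: 6.82
eef_pos: [0.6039, 0.0592, 0.0607]
tcp_rot: [0.643, 0.766, -0.002, -0.003]
contact_force: [-0.8, -0.2, -2.1]
opening: 0.286
finger_force: 59.3
time: 7.23
eef_pos: [0.608, 0.0603, 0.0577]
tcp_rot: [0.642, 0.767, 0.001, 0.001]
contact_force: [-0.4, -0.3, -1.0]
opening: 0.288
finger_force: 59.3
```

```bash
python3 -m inch '[[1,0,0,0.001,0],[1,0,0,0.002,0],[1,0,0,0.0025,0],[1,0,0,0.0025,0]]'
python3 -m inch '[[0.5,0,0,0,0],[0.3,0,0,0,0],[0,0,0,0,0],[0,0,0,0,0],[0,0,0,0,0]]'
python3 -m inch '[[0,0,0,-0.02,0],[0,0,0,-0.05,0],[0,0,0,-0.09,0],[0,0,0,-0.1,0],[0,0,0,-0.1,0]]'
python3 - <<'E'
from h import *
np.set_printoptions(precision=4,suppress=True)
d,T=shot("wrist"); save(d,"w3.png"); P=cloud(d,T)[d["depth"]>0]; x,y,z=P.T
m=(abs(x-.606)<.025)&(abs(y-.06)<.025)&(z>.09)&(z<.11); print(P[m].mean(0),m.sum())
s=ctrl.get_state(); print(s["eef_pos"],tool([.4517,.0082,.051]))
E
```

```text
time: 7.57
eef_pos: [0.6078, 0.0604, 0.0555]
tcp_rot: [0.642, 0.767, 0.0, 0.001]
contact_force: [-2.3, 0.6, 5.4]
opening: 0.29
finger_force: 60.0
time: 7.98
eef_pos: [0.607, 0.0604, 0.0536]
tcp_rot: [0.642, 0.767, -0.0, -0.0]
contact_force: [-0.3, -0.4, 0.5]
opening: 0.974
finger_force: 0.0
time: 8.4
eef_pos: [0.6102, 0.0602, 0.1591]
tcp_rot: [0.642, 0.767, 0.003, 0.004]
contact_force: [0.3, 0.0, -0.7]
opening: 1.003
finger_force: 0.0
[0.6077 0.0617 0.0992] 1902
[0.6084 0.0603 0.1559] [-0.0235 -0.1639  0.1042]
```

View pics/w3.png

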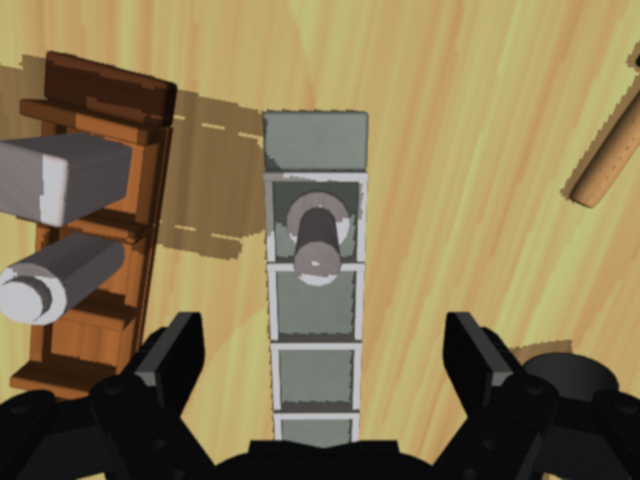

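The footed cell stands upright, centred in the far pocket (318,225). The round cell is next.

```bash
python3 -m inch '[[0,-0.0235,-0.164,0,14.6],[0,-0.0235,-0.164,0,14.6],[0,-0.0235,-0.164,0,14.6],[0,-0.0235,-0.164,0,14.6],[0,-0.0235,-0.164,0,14.6]]'
python3 -m inch '[[0,0,0,0,0],[0,0,0,0,0]]'
python3 -c "
from h import *
print(tool([.4517,.0082,.051]),R.from_quat(ctrl.get_state()['tcp_rot']).as_matrix()[:2,:2])"
```

```text
time: 8.87
eef_pos: [0.4399, 0.0089, 0.1474]
tcp_rot: [0.734, 0.679, -0.005, -0.006]
contact_force: [0.6, 0.0, -1.1]
opening: 1.003
finger_force: 0.0
time: 9.03
eef_pos: [0.4495, 0.0083, 0.1528]
tcp_rot: [0.734, 0.679, -0.0, -0.001]
contact_force: [0.2, -0.5, 0.2]
opening: 1.002
finger_force: 0.0
[-9.08095728e-06  2.28048728e-03  1.01762508e-01] [[ 0.07820264  0.9969369 ]
 [ 0.99693743 -0.07820223]]
```

```bash
python3 -m inch '[[0,0,0.002,0.03,0],[0,0,0.002,0.06,0],[0,0,0.002,0.085,0],[0,0,0.002,0.1015,0],[0,0,0.002,0.1015,0]]'
python3 -m inch '[[1,0,0,0,0],[1,0,0,0,0],[1,0,0,0,0],[1,0,0,0,0],[1,0,0,0,0]]' 60
python3 -m inch '[[1,0,0,0,0],[1,0,0,0,0],[1,0,0,0,0],[1,0,0,0,0]]'
python3 -m inch '[[1,0,0,-0.01,0],[1,0,0,-0.03,0],[1,0,0,-0.055,0],[1,0,0,-0.075,0],[1,0,0,-0.08,0]]'
python3 -m inch '[[1,0,0,0,0]]'
python3 -c "
from h import *
print(tool([.6179,-.0052,.05]),R.from_quat(ctrl.get_state()['tcp_rot']).as_matrix()[:2,:2])"
```

```text
time: 9.45
eef_pos: [0.45, 0.0089, 0.0482]
tcp_rot: [0.734, 0.679, -0.002, -0.003]
contact_force: [-0.1, 1.5, -0.5]
opening: 0.998
finger_force: 0.0
time: 9.87
eef_pos: [0.4531, 0.008, 0.054]
tcp_rot: [0.734, 0.679, 0.001, 0.001]
contact_force: [-2.4, 0.6, 5.1]
opening: 0.452
finger_force: 59.6
time: 10.2
eef_pos: [0.453, 0.008, 0.054]
tcp_rot: [0.734, 0.679, 0.001, 0.001]
contact_force: [-0.9, 0.5, 5.7]
opening: 0.451
finger_force: 59.7
time: 10.62
eef_pos: [0.454, 0.0078, 0.1363]
tcp_rot: [0.734, 0.679, 0.002, 0.003]
contact_force: [0.6, -0.5, -1.5]
opening: 0.455
finger_force: 60.2
time: 10.7
eef_pos: [0.453, 0.0079, 0.1344]
tcp_rot: [0.734, 0.679, 0.001, 0.002]
contact_force: [0.2, -0.1, -2.4]
opening: 0.45
finger_force: 60.2
[-0.00025539  0.16499145  0.08513362] [[ 0.07762164  0.99697194]
 [ 0.99698268 -0.07761778]]
```

```bash
python3 -m inch '[[1,0,0.012,0,-1],[1,0,0.04,0,-3.5],[1,0,0.075,0,-7],[1,0,0.11,0,-10],[1,0,0.14,0,-13]]'
python3 -m inch '[[1,0.006,0.013,0,-1],[1,0.006,0.023,0,-1.7],[1,0.006,0.0245,0,-1.7],[1,0.006,0.0245,0,-1.7],[1,0.006,0.0245,0,-1.7]]'
python3 -c "
from h import *
s=ctrl.get_state();print(tool([.6179,-.0052,.052]),R.from_quat(s['tcp_rot']).as_matrix()[:2,:2])"
```

```text
time: 11.12
eef_pos: [0.592, -0.0027, 0.1299]
tcp_rot: [0.652, 0.759, -0.001, -0.001]
contact_force: [0.5, 0.3, -1.3]
opening: 0.45
finger_force: 60.4
time: 11.53
eef_pos: [0.6133, 0.007, 0.1312]
tcp_rot: [0.641, 0.767, -0.001, -0.001]
contact_force: [0.8, -0.1, -2.6]
opening: 0.454
finger_force: 60.5
[-0.01283337  0.00256691  0.07921871] [[-0.17769682  0.98408196]
 [ 0.98408507  0.17769787]]
```

```bash
python3 -m inch '[[1,-0.012,0.0025,0,0],[1,-0.012,0.0025,0.02,0],[1,-0.012,0.0025,0.045,0],[1,-0.012,0.0025,0.065,0],[1,-0.012,0.0025,0.073,0]]'
python3 -m inch '[[1,0,0,0.002,0],[1,0,0,0.004,0],[1,0,0,0.0055,0],[1,0,0,0.0055,0],[1,0,0,0.0055,0]]'
```

```text
time: 11.95
eef_pos: [0.6167, -0.0051, 0.0561]
tcp_rot: [0.641, 0.767, -0.002, -0.002]
contact_force: [-0.3, 0.2, -1.9]
opening: 0.455
finger_force: 60.6
time: 12.37
eef_pos: [0.6202, -0.0047, 0.0552]
tcp_rot: [0.641, 0.767, 0.001, 0.001]
contact_force: [0.4, 0.0, -1.7]
opening: 0.45
finger_force: 60.6
```

```bash
python3 -m inch '[[1,0,-0.001,0.001,0],[1,0,-0.002,0.002,0],[1,0,-0.002,0.003,0],[1,0,-0.002,0.0035,0],[1,0,-0.002,0.0035,0]]'
python3 -m inch '[[0.5,0,0,0,0],[0.3,0,0,0,0],[0,0,0,0,0],[0,0,0,0,0],[0,0,0,0,0]]'
python3 -m inch '[[0,0,0,-0.02,0],[0,0,0,-0.05,0],[0,0,0,-0.09,0],[0,0,0,-0.1,0],[0,0,0,-0.1,0]]'
python3 - <<'E'
from h import *
np.set_printoptions(precision=4,suppress=True)
d,T=shot("wrist"); save(d,"w4.png"); P=cloud(d,T)[d["depth"]>0]; x,y,z=P.T
m=(abs(x-.618)<.025)&(abs(y+.005)<.025)&(z>.09)&(z<.11); print(P[m].mean(0),m.sum())
s=ctrl.get_state(); print(s["eef_pos"],tool([.4539,.0728,.048]))
E
```

```text
time: 12.78
eef_pos: [0.6177, -0.005, 0.0521]
tcp_rot: [0.641, 0.768, -0.0, 0.0]
contact_force: [-3.6, -0.6, 5.4]
opening: 0.454
finger_force: 61.3
time: 13.2
eef_pos: [0.6173, -0.0048, 0.0502]
tcp_rot: [0.641, 0.767, -0.0, -0.0]
contact_force: [0.3, 0.2, 0.3]
opening: 1.0
finger_force: 0.0
time: 13.62
eef_pos: [0.6205, -0.0053, 0.1556]
tcp_rot: [0.641, 0.767, 0.003, 0.004]
contact_force: [0.8, 0.9, -0.9]
opening: 1.0
finger_force: 0.0
[ 0.6162 -0.0045  0.0937] 1717
[ 0.6187 -0.005   0.1524] [ 0.1061 -0.1487  0.1036]
```

View pics/w4.png

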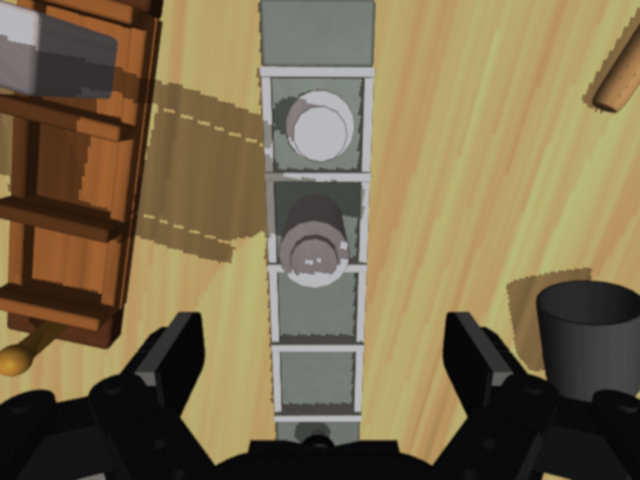

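The round cell stands in the second pocket (315,225), and the footed cell is undisturbed (318,125). The square cell is next.

```bash
python3 -m inch '[[0,0.106,-0.148,-0.005,16.2],[0,0.106,-0.148,-0.005,16.2],[0,0.106,-0.148,-0.005,16.2],[0,0.106,-0.148,-0.005,16.2],[0,0.106,-0.148,-0.005,16.2]]'
python3 -m inch '[[0,0,0,0,0],[0,0,0,0,0]]'
python3 -c "
from h import *
print(tool([.4539,.0728,.048]),R.from_quat(ctrl.get_state()['tcp_rot']).as_matrix()[:2,:2])"
```

```text
time: 14.08
eef_pos: [0.4464, 0.075, 0.1511]
tcp_rot: [0.742, 0.67, -0.003, -0.004]
contact_force: [1.0, 0.5, 0.2]
opening: 0.999
finger_force: 0.0
time: 14.25
eef_pos: [0.4515, 0.0734, 0.1535]
tcp_rot: [0.743, 0.67, -0.001, -0.001]
contact_force: [0.7, -0.4, 0.1]
opening: 0.996
finger_force: 0.0
[-0.00036921  0.00266909  0.10552143] [[ 0.10279547  0.99469964]
 [ 0.99470247 -0.1027959 ]]
```

```bash
python3 -m inch '[[0,0,0.002,0.03,0],[0,0,0.002,0.06,0],[0,0,0.002,0.085,0],[0,0,0.002,0.105,0],[0,0,0.002,0.105,0]]'
python3 -m inch '[[1,0,0,0,0],[1,0,0,0,0],[1,0,0,0,0],[1,0,0,0,0],[1,0,0,0,0]]' 60
python3 -m inch '[[1,0,0,0,0],[1,0,0,0,0],[1,0,0,0,0],[1,0,0,0,0]]'
python3 -m inch '[[1,0,0,-0.01,0],[1,0,0,-0.03,0],[1,0,0,-0.055,0],[1,0,0,-0.075,0],[1,0,0,-0.08,0]]'
python3 -m inch '[[1,0,0,-0.02,0],[1,0,0,-0.025,0],[1,0,0,-0.025,0]]'
python3 -c "
from h import *
print(tool([.6295,-.0702,.05]),R.from_quat(ctrl.get_state()['tcp_rot']).as_matrix()[:2,:2])"
```

```text
time: 14.67
eef_pos: [0.4519, 0.0724, 0.0452]
tcp_rot: [0.743, 0.669, -0.004, -0.004]
contact_force: [-0.0, 1.0, -0.7]
opening: 1.002
finger_force: 0.0
time: 15.08
eef_pos: [0.4562, 0.0728, 0.0519]
tcp_rot: [0.743, 0.669, 0.001, 0.001]
contact_force: [-1.2, -0.4, 3.8]
opening: 0.434
finger_force: 60.4
time: 15.42
eef_pos: [0.4562, 0.0728, 0.0519]
tcp_rot: [0.743, 0.669, 0.001, 0.001]
contact_force: [-0.8, -0.3, 5.7]
opening: 0.441
finger_force: 60.7
time: 15.83
eef_pos: [0.4568, 0.073, 0.1341]
tcp_rot: [0.743, 0.67, 0.002, 0.002]
contact_force: [0.5, -0.3, -1.0]
opening: 0.436
finger_force: 60.3
time: 16.08
eef_pos: [0.4556, 0.0729, 0.1564]
tcp_rot: [0.743, 0.669, 0.001, 0.001]
contact_force: [0.1, -0.5, -1.9]
opening: 0.438
finger_force: 60.4
[-0.124346    0.18746004  0.1069385 ] [[ 0.10371611  0.99460236]
 [ 0.99460693 -0.10371616]]
```

```bash
python3 -m inch '[[1,-0.008,0.012,0,-1],[1,-0.024,0.036,0,-4],[1,-0.043,0.065,0,-7],[1,-0.063,0.095,0,-10],[1,-0.083,0.125,0,-13]]'
python3 -m inch '[[1,-0.018,0.02,0,-1],[1,-0.036,0.042,0,-2.5],[1,-0.053,0.053,0,-3],[1,-0.053,0.053,0,-3],[1,-0.053,0.053,0,-3]]'
python3 -c "
from h import *
s=ctrl.get_state();print(tool([.6295,-.0702,.05]),R.from_quat(s['tcp_rot']).as_matrix()[:2,:2])"
```

```text
time: 16.5
eef_pos: [0.5706, -0.0233, 0.153]
tcp_rot: [0.661, 0.75, -0.001, -0.001]
contact_force: [0.5, -0.1, -0.5]
opening: 0.436
finger_force: 60.4
time: 16.92
eef_pos: [0.629, -0.0691, 0.1528]
tcp_rot: [0.643, 0.766, -0.001, -0.002]
contact_force: [-0.1, 0.1, -1.4]
opening: 0.44
finger_force: 60.5
[-0.00131647  0.00067436  0.10280737] [[-0.1728646   0.98493884]
 [ 0.98494384  0.1728701 ]]
```

```bash
python3 -m inch '[[1,-0.001,-0.001,0.02,0],[1,-0.001,-0.001,0.045,0],[1,-0.001,-0.001,0.07,0],[1,-0.001,-0.001,0.088,0],[1,-0.001,-0.001,0.096,0]]'
python3 -m inch '[[1,0,0,0.002,0],[1,0,0,0.004,0],[1,0,0,0.005,0],[1,0,0,0.005,0],[1,0,0,0.005,0]]'
```

```text
time: 17.33
eef_pos: [0.625, -0.0679, 0.0546]
tcp_rot: [0.642, 0.766, -0.002, -0.004]
contact_force: [-1.2, 0.4, -1.6]
opening: 0.44
finger_force: 60.6
time: 17.75
eef_pos: [0.6298, -0.07, 0.0558]
tcp_rot: [0.642, 0.766, 0.001, 0.001]
contact_force: [0.2, -0.1, -1.2]
opening: 0.44
finger_force: 60.6
```

```bash
python3 -m inch '[[1,0,0,0.002,0],[1,0,0,0.004,0],[1,0,0,0.005,0],[1,0,0,0.006,0],[1,0,0,0.006,0]]'
python3 -m inch '[[1,0,0,0,0],[1,0,0,0,0]]'
```

```text
time: 18.17
eef_pos: [0.6292, -0.07, 0.05]
tcp_rot: [0.642, 0.766, -0.0, -0.0]
contact_force: [-3.5, 0.8, 5.8]
opening: 0.435
finger_force: 61.4
time: 18.33
eef_pos: [0.6292, -0.07, 0.05]
tcp_rot: [0.642, 0.766, -0.0, 0.0]
contact_force: [-3.2, 1.5, 6.2]
opening: 0.438
finger_force: 61.4
```

```bash
python3 -m inch '[[0.5,0,0,0,0],[0.3,0,0,0,0],[0,0,0,0,0],[0,0,0,0,0],[0,0,0,0,0]]'
python3 -m inch '[[0,0,0,-0.02,0],[0,0,0,-0.05,0],[0,0,0,-0.09,0],[0,0,0,-0.13,0],[0,0,0,-0.14,0]]'
python3 -c "
from h import *
d,T=shot('wrist');save(d,'w5.png')"
python3 -m inch '[[0,0.2,-0.049,0,0],[0,0.2,-0.049,0,0],[0,0.2,-0.049,0,0],[0,0.2,-0.049,0,0],[0,0.2,-0.049,0,0]]'
python3 -m inch '[[0,0.195,-0.048,0,0],[0,0.195,-0.048,0,0],[0,0.195,-0.048,0,0],[0,0.195,-0.048,0,0],[0,0.195,-0.048,0,0]]'
python3 -m inch '[[0,0,0,0,0],[0,0,0,0,0]]'
python3 - <<'E'
from h import *
np.set_printoptions(precision=4,suppress=True)
d,T=shot("wrist"); save(d,"w6.png"); P=cloud(d,T)[d["depth"]>0]; x,y,z=P.T
m=(abs(x-.465)<.04)&(abs(y-.3025)<.04)&(z>.035)&(z<.045); print(P[m].mean(0),m.sum(),cv2.minEnclosingCircle((P[m][:,:2]*1000).astype(np.float32)))
s=ctrl.get_state(); p=P[m].mean(0)[:2]; print(s["eef_pos"],tool([*p,.018]))
E
```

```text
time: 18.75
eef_pos: [0.6288, -0.0698, 0.0481]
tcp_rot: [0.642, 0.766, -0.0, -0.0]
contact_force: [-0.1, 0.2, -0.0]
opening: 0.996
finger_force: 0.0
time: 19.17
eef_pos: [0.6325, -0.0707, 0.1968]
tcp_rot: [0.642, 0.766, 0.003, 0.006]
contact_force: [0.7, -1.1, 1.9]
opening: 0.998
finger_force: 0.0
time: 19.63
eef_pos: [0.5436, 0.1201, 0.1863]
tcp_rot: [0.643, 0.766, -0.001, -0.001]
contact_force: [-0.4, 0.4, -0.1]
opening: 1.002
finger_force: 0.0
time: 20.05
eef_pos: [0.462, 0.3041, 0.1865]
tcp_rot: [0.642, 0.767, -0.001, -0.001]
contact_force: [0.7, -0.6, -0.1]
opening: 0.997
finger_force: 0.0
time: 20.22
eef_pos: [0.4627, 0.3034, 0.1865]
tcp_rot: [0.641, 0.768, -0.001, -0.001]
contact_force: [-0.1, -1.1, 0.2]
opening: 1.0
finger_force: 0.0
[0.4659 0.3021 0.0396] 807 ((466.0463562011719, 301.5060119628906), 12.043774604797363)
[0.4635 0.3023 0.1868] [-0.0004  0.0027  0.1687]
```

View pics/w5.png

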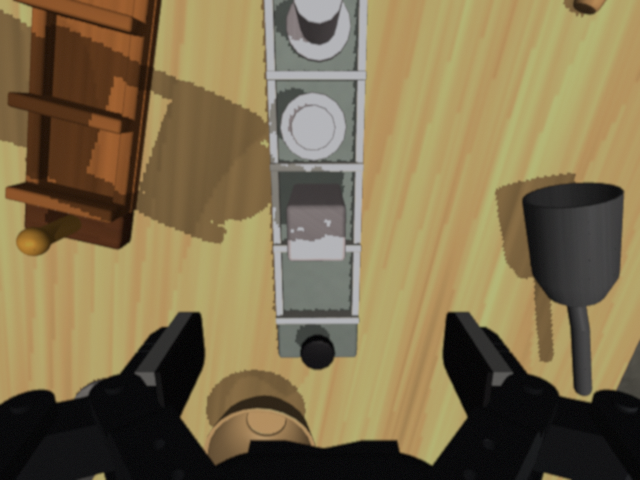

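View pics/w6.png

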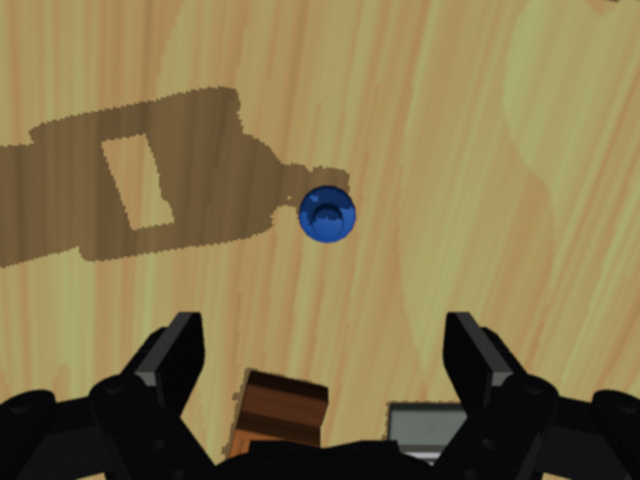

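All three cells are in their pockets: footed (318,25), round (312,125) and square (315,225), with the last pocket empty at (315,285). The puck stands upright at (327,215).

```bash
python3 -m inch '[[0,0,0.002,0.03,0],[0,0,0.0025,0.07,0],[0,0,0.0025,0.11,0],[0,0,0.0025,0.135,0],[0,0,0.0025,0.155,0]]'
python3 -m inch '[[0.3,0,0,0.005,0],[0.3,0,0,0.01,0],[0.3,0,0,0.0125,0],[0.3,0,0,0.0125,0],[0.3,0,0,0.0125,0]]'
python3 -m inch '[[1,0,0,0,0],[1,0,0,0,0],[1,0,0,0,0],[1,0,0,0,0],[1,0,0,0,0]]' 50
python3 -m inch '[[1,0,0,0,0],[1,0,0,0,0],[1,0,0,0,0]]'
```

```text
time: 20.68
eef_pos: [0.4654, 0.3, 0.0293]
tcp_rot: [0.643, 0.765, -0.003, -0.001]
contact_force: [0.6, 1.0, -0.0]
opening: 0.993
finger_force: 0.0
time: 21.1
eef_pos: [0.4682, 0.3029, 0.0224]
tcp_rot: [0.643, 0.766, 0.001, 0.001]
contact_force: [0.4, -0.4, 0.7]
opening: 0.7
finger_force: 0.0
time: 21.52
eef_pos: [0.4676, 0.303, 0.0219]
tcp_rot: [0.642, 0.766, 0.001, 0.0]
contact_force: [-0.8, 0.5, 5.0]
opening: 0.261
finger_force: 49.4
time: 21.77
eef_pos: [0.4677, 0.303, 0.0219]
tcp_rot: [0.642, 0.766, 0.001, 0.0]
contact_force: [-1.5, -0.4, 6.1]
opening: 0.257
finger_force: 49.4
```

```bash
python3 -m inch '[[1,0,0,-0.015,0],[1,0,0,-0.045,0],[1,0,0,-0.08,0],[1,0,0,-0.12,0],[1,0,0,-0.15,0]]'
python3 -m inch '[[1,-0.015,0.003,0,0],[1,-0.045,0.009,0,0],[1,-0.08,0.016,0,0],[1,-0.118,0.024,0,0],[1,-0.155,0.032,0,0]]'
python3 -m inch '[[1,-0.038,0.008,0,0],[1,-0.076,0.016,0,0],[1,-0.114,0.024,0,0],[1,-0.15,0.031,0,0],[1,-0.185,0.038,0,0]]'
python3 -m inch '[[1,-0.035,0.007,0,0],[1,-0.065,0.013,0,0],[1,-0.09,0.018,0,0],[1,-0.11,0.022,0,0],[1,-0.12,0.025,0,0]]'
python3 -m inch '[[1,0,0,0,0],[1,0,0,0,0]]'
python3 -c "
from h import *
s=ctrl.get_state();print(tool([.6410,-.1352,.03]),R.from_quat(s['tcp_rot']).as_matrix()[:2,:2])
d,T=shot('wrist');save(d,'w7.png')"
```

```text
time: 22.18
eef_pos: [0.467, 0.3028, 0.1731]
tcp_rot: [0.642, 0.766, 0.001, 0.0]
contact_force: [1.7, 0.7, -1.5]
opening: 0.259
finger_force: 49.1
time: 22.6
eef_pos: [0.5251, 0.1543, 0.1702]
tcp_rot: [0.642, 0.767, -0.0, -0.0]
contact_force: [0.0, 0.5, 0.9]
opening: 0.257
finger_force: 49.1
time: 23.02
eef_pos: [0.595, -0.0219, 0.1699]
tcp_rot: [0.643, 0.766, -0.0, -0.001]
contact_force: [1.7, 0.6, -0.2]
opening: 0.261
finger_force: 49.1
time: 23.43
eef_pos: [0.6407, -0.1362, 0.1697]
tcp_rot: [0.643, 0.766, -0.0, -0.0]
contact_force: [-0.1, 0.6, -0.1]
opening: 0.258
finger_force: 49.1
time: 23.6
eef_pos: [0.6402, -0.1333, 0.17]
tcp_rot: [0.643, 0.766, -0.0, -0.001]
contact_force: [-0.8, 0.4, -1.2]
opening: 0.26
finger_force: 49.1
[-0.00221266  0.00058923  0.14000012] [[-0.17394473  0.98475427]
 [ 0.98475444  0.17394649]]
```

View pics/w7.png

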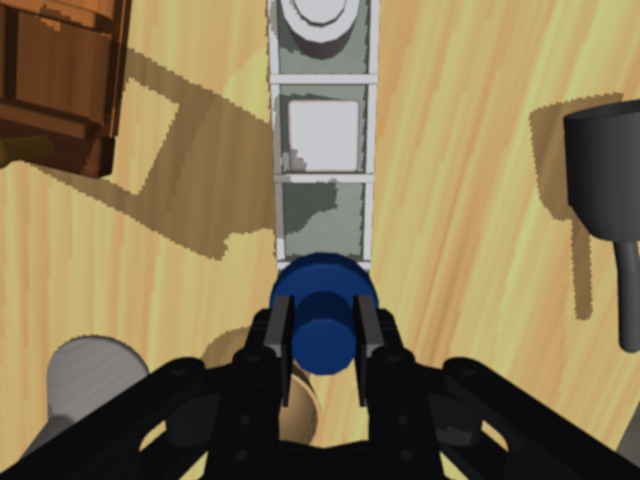

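The puck is held level, grip up, above the empty last pocket (325,220), and the square cell is seated at (322,135). I lower the puck in.

```bash
python3 -m inch '[[1,-0.002,0.0005,0.03,0],[1,-0.002,0.0005,0.065,0],[1,-0.002,0.0005,0.1,0],[1,-0.002,0.0005,0.12,0],[1,-0.002,0.0005,0.13,0]]'
python3 -m inch '[[1,0,0,0.002,0],[1,0,0,0.004,0],[1,0,0,0.004,0],[1,0,0,0.004,0],[1,0,0,0.004,0]]'
python3 -c "
from h import *
s=ctrl.get_state();print(tool([.6410,-.1352,.03]))"
```

```text
time: 24.07
eef_pos: [0.6383, -0.1327, 0.0363]
tcp_rot: [0.642, 0.767, -0.001, -0.004]
contact_force: [0.1, -0.1, -0.4]
opening: 0.258
finger_force: 49.1
time: 24.48
eef_pos: [0.6429, -0.136, 0.039]
tcp_rot: [0.642, 0.766, 0.001, 0.002]
contact_force: [-0.3, -0.8, -0.4]
opening: 0.259
finger_force: 49.1
[ 0.00115293 -0.00172084  0.00900129]
```

```bash
python3 -m inch '[[1,0,-0.001,0.002,0],[1,0.001,-0.0015,0.004,0],[1,0.001,-0.0015,0.006,0],[1,0.001,-0.0015,0.008,0],[1,0.001,-0.0015,0.009,0]]'
python3 -m inch '[[1,0,0,0,0],[1,0,0,0,0],[1,0,0,0,0]]'
```

```text
time: 24.9
eef_pos: [0.6399, -0.1349, 0.0299]
tcp_rot: [0.642, 0.766, -0.0, -0.001]
contact_force: [-7.2, 2.2, 14.4]
opening: 0.26
finger_force: 50.4
time: 25.15
eef_pos: [0.6398, -0.1349, 0.0299]
tcp_rot: [0.642, 0.766, -0.0, -0.001]
contact_force: [-5.1, 1.0, 9.5]
opening: 0.259
finger_force: 50.2
```

Seated. I release, back off and check.

```bash
python3 -m inch '[[0.7,0,0,0,0],[0.5,0,0,0,0],[0.3,0,0,0,0],[0.2,0,0,0,0],[0.2,0,0,0,0]]'
python3 -m inch '[[0.2,0,0,-0.02,0],[0.2,0,0,-0.05,0],[0.2,0,0,-0.09,0],[0.2,0,0,-0.13,0],[0.2,0,0,-0.17,0]]'
python3 -m inch '[[0.2,0,0,-0.04,0],[0.2,0,0,-0.08,0],[0.2,0,0,-0.08,0],[0.2,0,0,-0.08,0]]'
python3 - <<'E'
from h import *
np.set_printoptions(precision=4,suppress=True)
d,T=shot("wrist"); save(d,"w8.png"); P=cloud(d,T)[d["depth"]>0]; x,y,z=P.T
for p in((.6064,.0598,.095,.105),(.6179,-.0052,.09,.1),(.6295,-.0702,.083,.093),(.641,-.1352,.042,.055),(.641,-.1352,.018,.03)):
    m=(abs(x-p[0])<.024)&(abs(y-p[1])<.024)&(z>p[2])&(z<p[3]); print(m.sum(),P[m].mean(0),P[m][:,2].std())
d,T=shot("top")
for q in("bowl","funnel"): print(q,[atz(d,T,r["at"],0)[:2] for r in ctrl.tip_of(q,d)[:1]])
E
```

```text
time: 25.57
eef_pos: [0.6397, -0.1349, 0.0274]
tcp_rot: [0.643, 0.766, -0.0, -0.0]
contact_force: [-0.9, 0.2, 0.6]
opening: 0.799
finger_force: 0.0
time: 25.98
eef_pos: [0.6394, -0.1347, 0.1989]
tcp_rot: [0.642, 0.766, -0.0, -0.001]
contact_force: [0.6, 0.1, 0.3]
opening: 0.799
finger_force: 0.0
time: 26.32
eef_pos: [0.6415, -0.1355, 0.2825]
tcp_rot: [0.642, 0.766, 0.001, 0.004]
contact_force: [-0.2, 0.4, -1.0]
opening: 0.804
finger_force: 0.0
0 [nan nan nan] nan
1060 [ 0.6163 -0.0059  0.0936] 0.0008945293248741203
2326 [ 0.6293 -0.0698  0.0875] 0.0009284656125184436
501 [ 0.6405 -0.1356  0.0476] 0.0010316043584381025
1088 [ 0.6403 -0.1333  0.0236] 0.0012477516336213453
bowl [array([ 0.6102, -0.2915])]
funnel [array([ 0.47  , -0.3187])]<stdin>:5: RuntimeWarning: Mean of empty slice.
  ret = um.true_divide(
  ret = _var(a, axis=axis, dtype=dtype, out=out, ddof=ddof,
  arrmean = um.true_divide(arrmean, div, out=arrmean,
  ret = ret.dtype.type(ret / rcount)
```

View pics/w8.png

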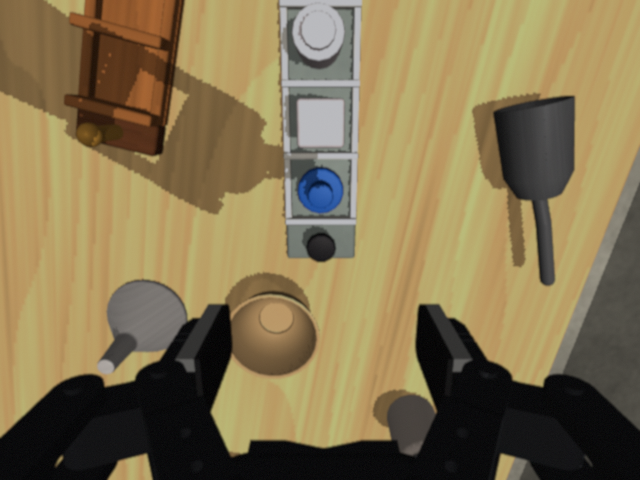

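The puck sits flat, grip up (320,190), next to the knob (320,245), with square (320,123) and round (318,30) above it. The bowl and funnel are untouched. The footed cell is out of this view, so I check it once more.

```bash
python3 -c "
from h import *
d,T=shot('scene');save(d,'s2.png')"
```

```text
(no output)
```

View pics/s2.png

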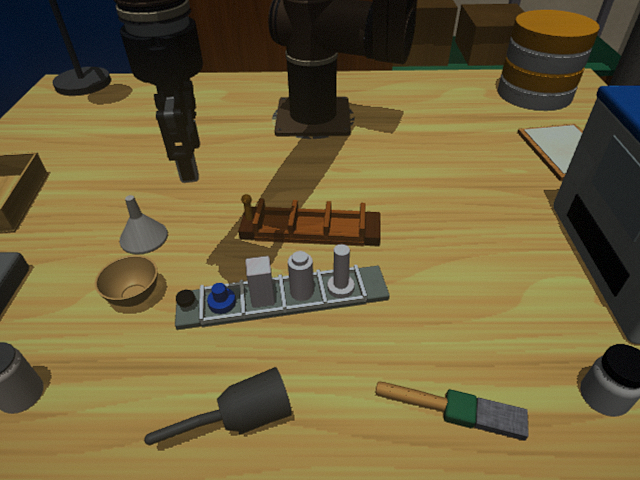

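The scene view shows, from the knob outwards, puck (220,298), square (260,282), round (300,277) and footed (341,272), all upright.

```bash
python3 -c "
from plant import ctrl
print(ctrl.sign_off())"
```

```text
the job is handed in; nothing more can be done
None
```

The job is handed in: the footed, round and square cells stand upright in the carrier in that order from the pocket farthest from the knob, the puck is seated flat, grip up, in the pocket next to the knob, and the bowl and funnel were not touched.

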